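Sweep reject mouldings off the trimming plate into the regrind tray

ROBOT

A 6-joint arm with a two-finger parallel gripper is mounted at the origin on a cart in front of the work surface, level with it; the furniture and walls round the work are solid. World frame = base frame: x ahead of the robot, y to its left, z up, the work surface at z = 0. Lengths are in m, angles in degrees, forces in N, time in s.
With the tool pointing down it reaches from about 0.4 to 0.825 m from the base axis. Payload 7 kg.
Tool frame: the origin (TCP) lies on the mounting face of the last link; the fingertips stand 178 mm ahead of it and the grasp point (between the pads) lies 159 mm ahead of it; z points along the fingers, y is the direction in which the jaws open and shut (so a half turn about z gives the same grasp; the last joint's range is limited). The gripper opens to 88 mm and grips with 3 to 60 N. Pads are 19 mm wide; open, the fingers measure 130 mm over their backs; the gripper's body (78 mm by 193 mm) begins 47 mm behind the grasp point.
Start: joints at [93.742, 20.546, 0.682, 0, -70.136, -16.507], TCP at [0.149, 0.658, 0.405] pointing down, gripper open.
Joint ranges: [-176.03, 176.03], [-82.01, 121.73], [-58.28, 71.71], [-173.87, 95.51], [-174.79, -0.11], [-173.66, 173.66]. Speed limits (degrees/s): [136.94, 136.94, 172.46, 180, 180, 180].

INTERFACE

Orientations are given as [roll, pitch, yaw] about the fixed x, y, z axes, in that order (R = Rz(yaw) Ry(pitch) Rx(roll)).
In Python, from plant import r gives the robot as it stands. The module is installed in compiled form; this text tells all that it offers.
- The arm moves only by the tool carry_out, never from a script. Its argument "plan" is a list of rows, each a list of 3 entries, a list of its own where there are three numbers: the shift along the tool's x, y, z in m, then the turn, a rotation vector about the tool's x, y, z in degrees, then the closure in counts, from 0 (fully open) to 255 (shut). In form: [[[x, y, z], [ax, ay, az], hand], ...]. A call has 1 to 12 rows; each row shifts and turns the commanded pose from where the row before left it, along the tool's axes as they then stand; what a row does not reach is not made up. A row lasts 1/12 s, in which the tool goes at most 41.7 mm and 7.16 degrees, less where a joint would pass 70% of its speed; a pose out of reach is approached as far as the arm can. A call is refused whole if a number of a shift passes 0.0417 or a number of a turn 7.16, either way. A call with a gripper value outside its range is refused whole. The fingers move at their own pace and stop on an object; "grip_force" is the grip in N (left out, the last holds). Time passes only in rows, so rows that do not move let the fingers close. It gives the time, the measured TCP pose, the force and the opening at its end, in the units of the state.
- r.get_state(): the state, without advancing time (a new reading comes with each control period).
- r.capture(name): name is "scene" or "top" or "wrist"; returns the picture (420x560x3 uint8, red, green, blue); there is no depth.
- r.get_calibration(name): a dict with "K" (3x3 intrinsics, pixels), "rvec" (rotation vector, rad) and "tvec" (3), from world to camera coordinates, as OpenCV has them. Camera axes: x right, y down, z forward; pixel columns grow to the right and rows downward; lengths in m; the calibration is good to about 2 mm. A picture is of the moment at which its call begins: read the wrist's pose just before it. get_calibration takes no time and is no camera call; for the wrist camera it gives the pose at the moment of the call.
- r.close_job(): hands the job in, once; it reports no verdict.
The state is a dict: "time_s": time; "joints": joint angles; "qd": joint speeds; "joint_torque": joint torques, N m; "tcp_pos": TCP position; "eef_rot": TCP orientation; "contact_force": force on the tool from outside, world axes, zero at the start; "moment": the same for the moment, N m; "gripper_width": finger opening in m.
Only numpy, scipy, OpenCV 4.12 (cv2) and the standard library are available. Lean on these libraries where they do the work, as an engineer would, in place of code of your own. Each camera call takes 0.05 s, during which the arm holds its last target. There are 200 camera calls.

TASK

Take the wooden scraper block and sweep the four small loose mouldings off the raised metal plate into the black tray at its end; move them with the scraper only, not with the gripper. Then stand the scraper upright on the bench again, and leave everything else as it is.

Things in the scene. Friction and masses are not known exactly. Their poses are not given: they have to be found in the camera images.
- scraper: wooden block, steel strip along each long lower side; 84 mm wide (y), 24 thick (x), 72 high, 160 g, standing on the bench left of the plate. Origin: centre of its underside, z up. Lower body up to z = 30 mm; above it, to 72 mm, a grip 52 mm along y and 20 mm thick along x: pinch it across the 20 mm. It sweeps along its x, either way
- plate: fixed raised dark steel plate, upper face 46 mm above the bench. Origin on the bench, x towards the tray. The upper face runs from x = -100 mm (open rear end) to x = +80 mm (open end over the tray), with an aluminium fence 12 mm high above it along each side; free width between fences 106 mm (y = -53 to +53)
- tray: fixed black open tray, 144 (x) by 118 (y) by 67 mm high. Origin on the bench under its centre, 140 mm along the plate's x from the plate's origin, axes parallel. Its low wall (41 mm) lies beneath the plate's end; inside x = -62 to +67, y = -54 to +54 mm, floor 2 mm above the bench; its side walls rise to 64 mm, above the plate's level
- piece_1: small flat moulding, 20 x 41 x 5 mm (x, y, z), loose on the plate; origin at the centre of its underside
- piece_2: small flat lobed disc, 34 mm across, 7 mm thick, loose on the plate; origin at the centre of its underside
- piece_3: small flat moulding like piece_1, 20 x 41 x 5 mm, loose on the plate; origin at the centre of its underside
- piece_4: small flat lobed disc like piece_2, 34 mm across, 7 mm thick, loose on the plate; origin at the centre of its underside
- beaker: bystander: clear empty beaker, 64 mm across, 81 mm high, on the bench in front of the tray; origin at the centre of its underside
- brush: bystander: brass wire brush with a wooden handle, 16 x 155 x 23 mm, on the bench at the front right; origin at the centre of its underside
- mould_plate: bystander: square aluminium mould plate, 60 x 60 x 12 mm, on the bench at the front right; origin at the centre of its underside
- bolt: bystander: black bolt lying on the bench behind and left of the plate, 9 x 32 x 9 mm; origin at the centre of its underside
Mind the look-alikes: they are no part of the job. What is shaped like the piece_2 but white is not meant.

How it is judged (in metres and radians):
On the way, in this order (a step that is already met when the one before it is completed fails the run):
1. the gripper holds the scraper down on the plate (its underside within 6 mm of the upper face) (x of scraper in the frame of plate between -0.11 and 0.08 m and y of scraper in the frame of plate between -0.045 and 0.045 m and z of scraper in the frame of plate between 0.04 and 0.052 m and contact force between the fingers and scraper above 0.5 N), for 0.1 s.
2. all four mouldings lie in the tray (x of piece_1 in the frame of tray between -0.066 and 0.07 m and y of piece_1 in the frame of tray between -0.056 and 0.056 m and z of each of piece_1, piece_2, piece_3, piece_4 in the frame of tray below 0.042 m and x of piece_2 in the frame of tray between -0.066 and 0.07 m and y of piece_2 in the frame of tray between -0.056 and 0.056 m and x of piece_3 in the frame of tray between -0.066 and 0.07 m and y of piece_3 in the frame of tray between -0.056 and 0.056 m and x of piece_4 in the frame of tray between -0.066 and 0.07 m and y of piece_4 in the frame of tray between -0.056 and 0.056 m), for 0.2 s.
At the end, for the whole second after the job is handed in: All four mouldings lie at rest in the tray (origins between its walls and less than 42 mm above its underside); the scraper stands released and at rest on the bench, its underside within 8 mm of the bench top and upright within 0.15 rad (all of step 2 and linear speed of each of piece_1, piece_2, piece_3, piece_4 below 0.03 m/s and height (world z) of scraper between -0.008 and 0.008 m and angle between scraper's own z axis and vertical below 0.15 rad and linear speed of scraper below 0.02 m/s and contact force between the fingers and scraper below 0.1 N); the robot touches nothing.
It fails at once if the gripper touches a moulding (over 0.5 N) (contact force between any of the fingers, the arm and piece_1 above 0.5 N or contact force between any of the fingers, the arm and piece_2 above 0.5 N or contact force between any of the fingers, the arm and piece_3 above 0.5 N or contact force between any of the fingers, the arm and piece_4 above 0.5 N).
It fails at once if a bystander (beaker, brush, mould plate, bolt) is moved by more than 30 mm (distance of any of beaker, brush, mould_plate, bolt from where it was at the start of the episode above 0.03 m).
It also fails if it takes over 58 s, if anything falls off the work surface, if the arm or the gripper's body presses on something with over 40 N, if the wrist force passes 120 N, or if a joint passes its speed limit or range.

## Working session

There is one attempt and no reset: what is moved stays moved. The work goes in short steps, Python scripts to look and compute and a tool call to move; the robot and the scene stay as the last step left them, time stands still between calls to the robot, and variables do not carry over. Pictures are saved under pics/ and viewed, about 8 in all and at most 12, crops included, and the job is handed in when it is done.

Besides the shell and the picture viewer there is one more tool, called after "Call:" as a command line: name --argument value ..., lists and objects as JSON in quotes. carry_out: Moves the arm, as the interface text tells. Its arguments: {"type":"object","properties":{"plan":{"type":"array","items":{"type":"array"}},"grip_force":{"type":"number"}},"required":["plan"]}

```bash
mkdir -p pics; python3 - <<'E'
from plant import r
import cv2, numpy as np
print(r.get_state())
for n in ("scene","top"):
    im=r.capture(n); cv2.imwrite(f"pics/{n}0.png",cv2.cvtColor(cv2.resize(im,(784,588),interpolation=cv2.INTER_CUBIC),cv2.COLOR_RGB2BGR))
    np.save(f"pics/{n}0.npy",im)
    c=r.get_calibration(n); print(n,c)
E
```

```text
{'time_s': 0.0, 'joints': array([ 9.37406248e+01,  2.05926703e+01,  6.34286051e-01, -2.01043216e-02,
       -7.01356644e+01, -1.65072196e+01]), 'qd': array([-0.00223477, -0.00852818,  0.11288219, -0.00366131,  0.04100605,
       -0.03349542]), 'joint_torque': array([-9.23497246e-04, -5.82717991e+01,  2.93057799e+01,  6.99729323e+00,
        7.03147991e-03, -1.64432313e-04]), 'tcp_pos': array([0.14911527, 0.65813162, 0.40371244]), 'eef_rot': array([ 1.79904457e+02, -8.60492126e-03, -1.27734345e+01]), 'contact_force': array([-0.54407464,  0.74227112,  0.39254944]), 'moment': array([-0.02690503,  0.03464711, -0.01604163]), 'gripper_width': 0.08755440304663326}
scene {'K': array([[510.45474061,   0.        , 282.17313003],
       [  0.        , 510.45474061, 205.91818941],
       [  0.        ,   0.        ,   1.        ]]), 'rvec': array([ 1.06630151,  2.53425002, -0.84899991]), 'tvec': array([ 0.38356867, -0.22649528,  1.23625118])}
top {'K': array([[432.98863949,   0.        , 276.93430137],
       [  0.        , 432.98863949, 208.89787288],
       [  0.        ,   0.        ,   1.        ]]), 'rvec': array([ 2.07327808, -2.14496126,  0.22459934]), 'tvec': array([-0.01964491,  0.51897042,  0.92944129])}
```

View pics/scene0.png

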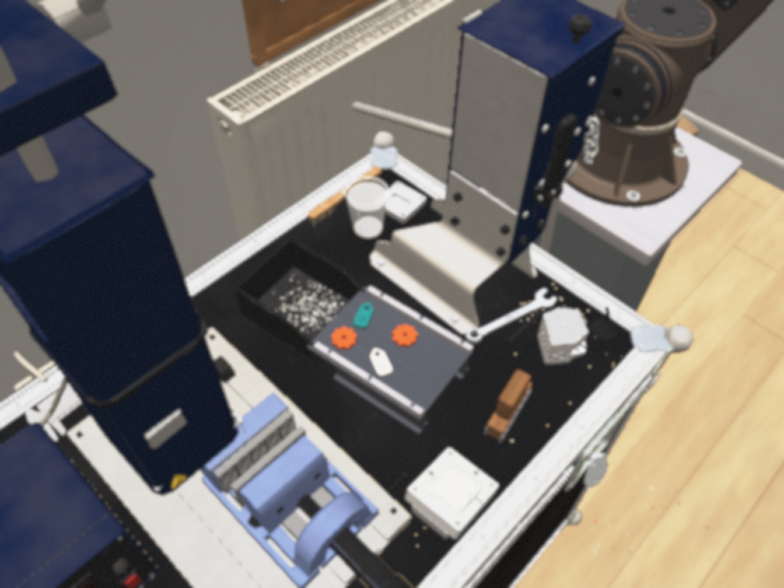

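View pics/top0.png

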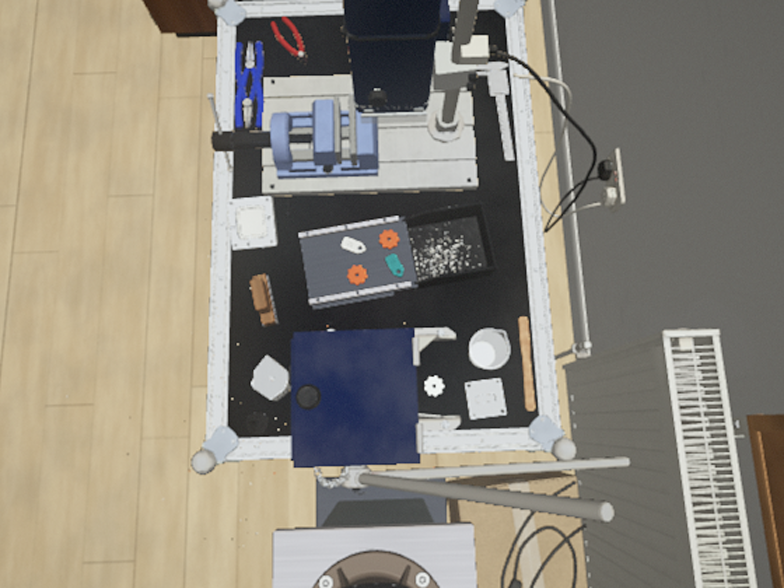

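The scene view shows the orange discs at (343,337) and (404,335), the teal moulding at (363,315), the white one at (381,362) and the scraper at (510,405). The top view shows the plate at (360,262), the tray at (450,245) and the scraper at (263,299). In the top view the white look-alike disc lies on the bench at (433,385), so it is not one of the pieces. A tall navy machine stands between the robot and the plate.

```bash
cat > h.py <<'E'
from plant import r
import cv2, numpy as np
def cal(n):
    c=r.get_calibration(n); R=cv2.Rodrigues(np.array(c["rvec"]))[0]; return c["K"],R,np.array(c["tvec"]).ravel()
def onz(n,uv,z,C=None):
    K,R,t=C or cal(n); o=-R.T@t; d=R.T@np.linalg.solve(K,[uv[0],uv[1],1]); return o+d*(z-o[2])/d[2]
def tri(a,b):
    P=[]
    for n in("scene","top"):
        K,R,t=cal(n); P.append(K@np.c_[R,t])
    X=cv2.triangulatePoints(P[0],P[1],np.array(a,float).reshape(2,1),np.array(b,float).reshape(2,1)).ravel(); return X[:3]/X[3]
def proj(n,p,C=None):
    K,R,t=C or cal(n); q=K@(R@np.asarray(p,float)+t); return q[:2]/q[2]
E
python3 - <<'E'
from h import *
np.set_printoptions(precision=3,suppress=True)
s=1/1.4
for nm,uv,z in [("fenceTL",(300,235),.058),("fenceTR",(403,217),.058),("fenceBL",(312,304),.058),("fenceBR",(413,286),.058),
 ("orange",(389,239),.053),("orange2",(357,274),.053),("white",(352,244),.051),("teal",(395,265),.051),("scr",(261,290),.072),("tray TR",(482,206),.066),("tray BR",(494,270),.066),
 ("beaker",(489,348),.06),("brush",(527,363),.02),("mould",(486,398),.012),("whitegear",(433,385),.007),("whitebox",(252,222),.03),("rock",(269,378),.03)]:
    print(nm,onz("top",np.array(uv)*s,z))
# navy front box top corners  scene<->top
for a,b in [((618,32),(292,465)),((548,78),(292,330)),((462,22),(415,330)),((580,25),(308,397))]:
    print("navy",tri(np.array(a)*s,np.array(b)*s))
print("rear",tri(np.array((152,175))*s,np.array((352,112))*s))
for p in [(0,0,0),(.149,.658,.405),(.149,.658,.2)]: print(proj("top",p)*1.4,proj("scene",p)*1.4)
im=np.load("pics/top0.npy")[130:250,150:370]
cv2.imwrite("pics/crop_top.png",cv2.cvtColor(cv2.resize(im,None,fx=3.6,fy=3.6,interpolation=cv2.INTER_CUBIC),cv2.COLOR_RGB2BGR))
im=np.load("pics/scene0.npy")[60:340,150:450]
cv2.imwrite("pics/crop_scene.png",cv2.cvtColor(cv2.resize(im,None,fx=2.1,fy=2.1,interpolation=cv2.INTER_CUBIC),cv2.COLOR_RGB2BGR))
E
```

```text
fenceTL [0.62  0.104 0.058]
fenceTR [ 0.645 -0.067  0.058]
fenceBL [0.503 0.085 0.058]
fenceBR [ 0.527 -0.079  0.058]
orange [ 0.609 -0.042  0.053]
orange2 [0.551 0.012 0.053]
white [0.603 0.019 0.051]
teal [ 0.565 -0.051  0.051]
scr [0.525 0.165 0.072]
tray TR [ 0.657 -0.198  0.066]
tray BR [ 0.547 -0.21   0.066]
beaker [ 0.422 -0.195  0.06 ]
brush [ 0.399 -0.262  0.02 ]
mould [ 0.345 -0.192  0.012]
whitegear [ 0.37  -0.107  0.007]
whitebox [0.655 0.191 0.03 ]
rock [0.388 0.159 0.03 ]
navy [0.275 0.062 0.396]
navy [0.407 0.063 0.405]
navy [ 0.4  -0.06  0.41]
navy [0.337 0.045 0.425]
rear [ 0.727 -0.054  0.398]
[374.896 630.931] [616.771 157.356]
[-349.015  626.706] [1336.508  262.79 ]
[-154.921  573.216] [1126.033  388.863]
```

View pics/crop_top.png

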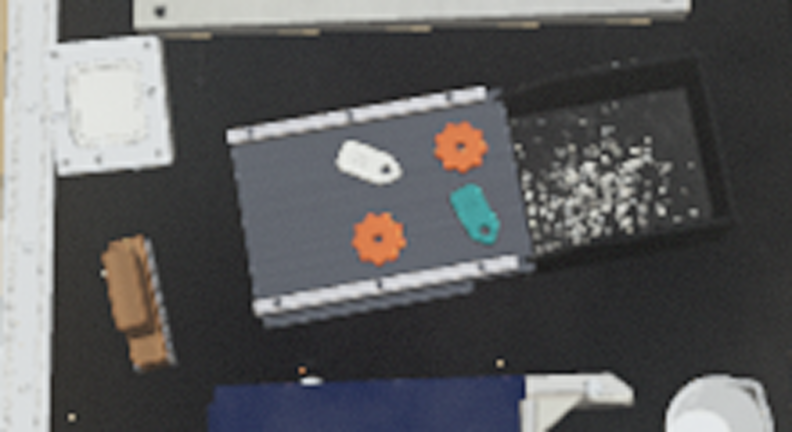

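View pics/crop_scene.png

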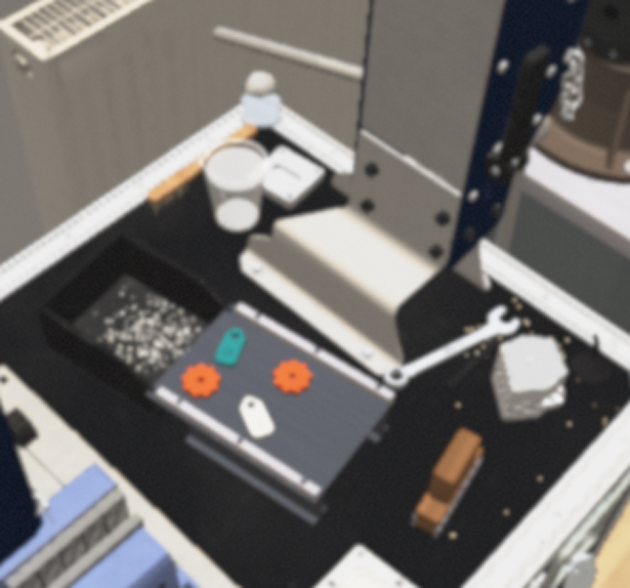

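The top crop shows two orange discs, the teal and white mouldings, and the scraper (grip top about (125,290) in the crop). The scene crop shows the same, with the space over the plate clear. The navy column stands in front of the plate, top at z≈0.41. I'll move towards a hover over the scraper and record joint data as I go.

Call:
carry_out --plan '[[[0.029,0.025,0],[0,0,0],0],[[0.029,0.025,0],[0,0,0],0],[[0.029,0.025,0],[0,0,0],0],[[0.029,0.025,0],[0,0,0],0],[[0.029,0.025,0],[0,0,0],0],[[0.029,0.025,0],[0,0,0],0],[[0.029,0.025,0],[0,0,0],0],[[0.029,0.025,0],[0,0,0],0],[[0.029,0.025,0],[0,0,0],0],[[0.029,0.025,0],[0,0,0],0]]'

```text
time_s: 0.93
tcp_pos: [0.3773, 0.3486, 0.4046]
eef_rot: [180.0, 0.0, -12.7]
contact_force: [1.4, 1.0, 0.6]
gripper_width: 0.0877
```

```bash
python3 - <<'E'
from h import *
np.set_printoptions(precision=4,suppress=True)
s=r.get_state(); print(s['time_s'],s['joints'],s['tcp_pos'],s['eef_rot'])
E
```

```text
0.9333 [ 64.6528   5.2649 -19.3779  -0.0077 -65.3647  12.6041] [0.3773 0.3486 0.4046] [179.9941   0.0085 -12.7464]
```

Call:
carry_out --plan '[[[0.0308,0.0245,0],[0,0,0],0],[[0.0308,0.0245,0],[0,0,0],0],[[0.0308,0.0245,0],[0,0,0],0],[[0.0308,0.0245,0],[0,0,0],0],[[0.0308,0.0245,0],[0,0,0],0],[[0.0308,0.0245,0],[0,0,0],0],[[0,0,0],[0,0,-7],0],[[0,0,0],[0,0,-7],0],[[0,0,0],[0,0,-7],0],[[0,0,0],[0,0,0],0],[[0,0,0],[0,0,0],0]]'

```text
time_s: 1.85
tcp_pos: [0.5244, 0.1661, 0.4044]
eef_rot: [180.0, 0.0, 8.0]
contact_force: [-0.5, 0.8, -0.1]
gripper_width: 0.0875
```

```bash
python3 - <<'E'
from h import *
np.set_printoptions(precision=4,suppress=True)
s=r.get_state(); print(s['time_s'],s['joints'],s['tcp_pos'],s['eef_rot'])
C=cal("wrist"); im=r.capture("wrist"); np.save("pics/w1.npy",im); np.save("pics/w1c.npy",np.hstack([C[0],C[1],C[2][:,None]]))
print(C)
cv2.imwrite("pics/w1.png",cv2.cvtColor(cv2.resize(im,(784,588),interpolation=cv2.INTER_CUBIC),cv2.COLOR_RGB2BGR))
E
```

```text
1.85 [ 37.9758   8.8301 -15.2188  -0.006  -65.9848  60.0306] [0.5244 0.1661 0.4044] [179.988    0.0319   8.004 ]
(array([[342.3565,   0.    , 284.9072],
       [  0.    , 342.3565, 210.8559],
       [  0.    ,   0.    ,   1.    ]]), array([[ 0.139 , -0.9903, -0.0011],
       [-0.9579, -0.1347,  0.2534],
       [-0.2511, -0.0342, -0.9674]]), array([0.0903, 0.4923, 0.5263]))
```

View pics/w1.png

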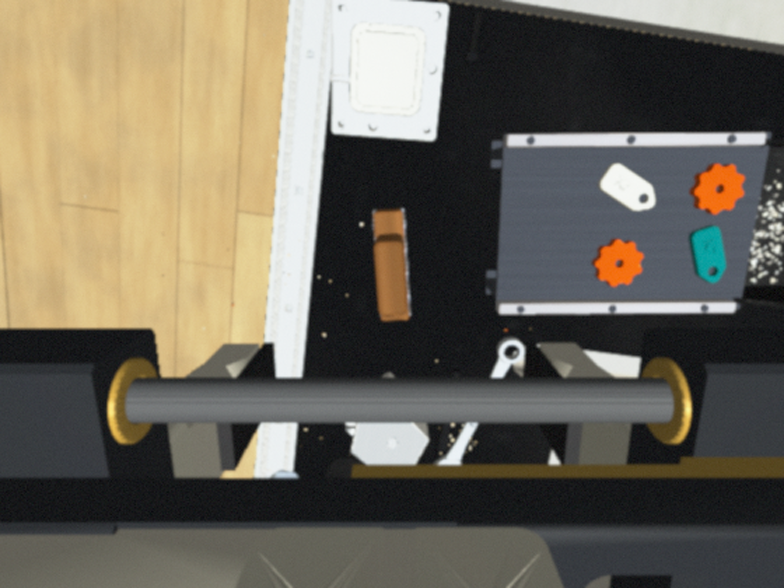

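The wrist view shows the scraper at (390,265), long axis nearly along the image rows, and the plate with fences at y=140 and y=307. The four pieces are clear: white (628,187), orange (720,188), orange (619,263), teal (709,254). I'll enlarge the scraper to confirm it and measure it.

```bash
python3 - <<'E'
from h import *
im=np.load("pics/w1.npy"); M=np.load("pics/w1c.npy"); C=(M[:,:3],M[:,3:6],M[:,6])
print("cam",-C[1].T@C[2])
c=im[138:242,245:315]
big=cv2.resize(c,None,fx=5.6,fy=5.6,interpolation=cv2.INTER_CUBIC)
cv2.imwrite("pics/w1scr.png",cv2.cvtColor(big,cv2.COLOR_RGB2BGR))
np.set_printoptions(precision=4,suppress=True)
s=1/1.4
p={k:onz("wrist",np.array(v)*s,z,C)[:2] for k,v,z in [("rL",(500,145),.046),("rR",(766,146),.046),("fL",(498,303),.046),("fR",(740,303),.046),("FT_l",(507,134),.058),("FT_r",(768,133),.058),("FB_l",(498,314),.058),("FB_r",(738,314),.058)]}
print(p)
for k,v,z in [("white",(628,187),.051),("or1",(720,188),.053),("or2",(619,263),.053),("teal",(709,254),.051)]: print(k,onz("wrist",np.array(v)*s,z,C))
E
```

```text
cam [0.59113355 0.17375879 0.38450579]
{'rL': array([0.6165, 0.1088]), 'rR': array([ 0.6408, -0.0689]), 'fL': array([0.5075, 0.089 ]), 'fR': array([ 0.5322, -0.0865]), 'FT_l': array([0.6229, 0.1079]), 'FT_r': array([ 0.6469, -0.059 ]), 'FB_l': array([0.5025, 0.0905]), 'FB_r': array([ 0.5263, -0.0784])}
white [0.6014 0.0185 0.051 ]
or1 [ 0.6093 -0.0422  0.053 ]
or2 [0.5498 0.0122 0.053 ]
teal [ 0.5646 -0.0497  0.051 ]
```

View pics/w1scr.png

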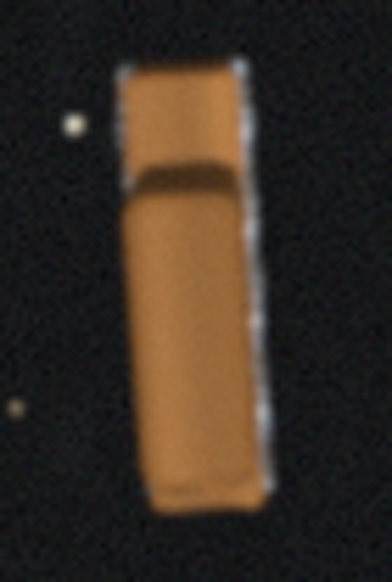

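The crop confirms the wooden scraper with its steel side strips. The grip's top face runs from (125,200)/(238,195) to (150,490)/(263,490).

```bash
python3 - <<'E'
from h import *
np.set_printoptions(precision=4,suppress=True)
M=np.load("pics/w1c.npy"); C=(M[:,:3],M[:,3:6],M[:,6])
q=lambda u,v,z: onz("wrist",(245+u/5.6,138+v/5.6),z,C)[:2]
L=[q(126,215,.072),q(150,490,.072)];R=[q(238,205,.072),q(263,490,.072)]
for a,b in (L,R): d=a-b; print(a,b,np.degrees(np.arctan2(d[1],d[0])),np.linalg.norm(d))
print("grip centre",(q(126,195,.072)+q(238,190,.072)+q(150,492,.072)+q(263,492,.072))/4)
print("body far end",q(122,68,.03),q(240,65,.03)); print("strip",q(243,65,.015),q(268,490,.015))
E
```

```text
[0.5402 0.1831] [0.494  0.1731] 12.208632837408798 0.04732881882315639
[0.5444 0.1651] [0.4967 0.154 ] 13.082715646211781 0.04904212253981425
grip centre [0.5201 0.169 ]
body far end [0.5601 0.1885] [0.5637 0.1673]
strip [0.5626 0.1664] [0.4796 0.1495]
```

```bash
python3 - <<'E'
from h import *
np.set_printoptions(precision=4,suppress=True)
M=np.load("pics/w1c.npy"); C=(M[:,:3],M[:,3:6],M[:,6])
for z in (0,.03,.06,.1): print(z,onz("wrist",(317/1.4,265/1.4),z,C),onz("wrist",(272/1.4,265/1.4),z,C),onz("top",(230/1.4,297/1.4),z),onz("top",(211/1.4,297/1.4),z))
E
```

```text
0 [0.5073 0.2299 0.    ] [0.5021 0.2662 0.    ] [0.5312 0.2333 0.    ] [0.5324 0.266  0.    ]
0.03 [0.5138 0.2255 0.03  ] [0.5091 0.259  0.03  ] [0.5247 0.2255 0.03  ] [0.5258 0.2571 0.03  ]
0.06 [0.5203 0.2211 0.06  ] [0.516  0.2518 0.06  ] [0.5182 0.2176 0.06  ] [0.5193 0.2483 0.06  ]
0.1 [0.5291 0.2153 0.1   ] [0.5253 0.2422 0.1   ] [0.5096 0.2071 0.1   ] [0.5106 0.2365 0.1   ]
```

Call:
carry_out --plan '[[[-0.004,-0.003,0],[0,0,-4],128],[[0,0,0.025],[0,0,0],128],[[0,0,0.025],[0,0,0],128],[[0,0,0.025],[0,0,0],128],[[0,0,0],[0,0,0],128],[[0,0,0],[0,0,0],128]]'

```text
time_s: 2.4
tcp_pos: [0.5199, 0.1687, 0.3291]
eef_rot: [179.9, 0.1, 12.1]
contact_force: [0.9, 0.2, 1.0]
gripper_width: 0.0526
```

Call:
carry_out --plan '[[[0,0,0.02],[0,0,0],128],[[0,0,0.02],[0,0,0],128],[[0,0,0.02],[0,0,0],128],[[0,0,0.02],[0,0,0],128],[[0,0,0.016],[0,0,0],128],[[0,0,0.016],[0,0,0],128],[[0,0,0],[0,0,0],128],[[0,0,0],[0,0,0],128]]'

```text
time_s: 3.07
tcp_pos: [0.5207, 0.1691, 0.2187]
eef_rot: [180.0, -0.0, 12.2]
contact_force: [0.1, 0.3, 1.3]
gripper_width: 0.0436
```

```bash
python3 - <<'E'
from h import *
np.set_printoptions(precision=4,suppress=True)
s=r.get_state(); print(s['time_s'],s['joints'],s['tcp_pos'],s['contact_force'],s['gripper_width'])
a=r.capture("wrist"); b=r.capture("scene"); 
cv2.imwrite("pics/grasp.png",cv2.cvtColor(cv2.resize(np.hstack([a[60:340,100:460],b[:,:][60:340,200:560]]),(792,308),interpolation=cv2.INTER_AREA),cv2.COLOR_RGB2BGR))
E
```

```text
3.0667 [ 38.5074  19.8364 -28.4557   0.0378 -41.6798  63.6812] [0.5207 0.1691 0.2187] [0.1207 0.3078 1.3189] 0.04357592173309438
```

View pics/grasp.png

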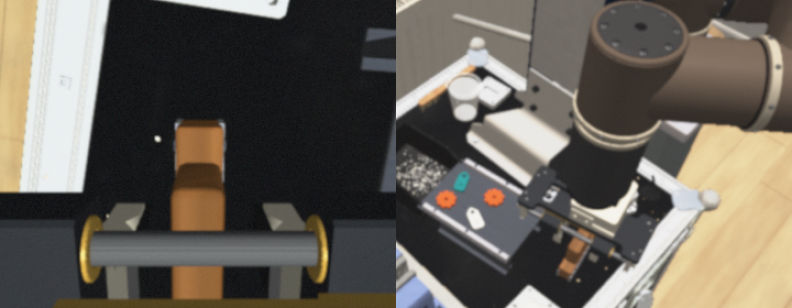

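The left half shows the grip centred between the open fingers. The right half shows the wrist clear of everything. I'll close the gripper.

Call:
carry_out --plan '[[[0,0,0],[0,0,0],255],[[0,0,0],[0,0,0],255],[[0,0,0],[0,0,0],255],[[0,0,0],[0,0,0],255],[[0,0,0],[0,0,0],255],[[0,0,0],[0,0,0],255],[[0,0,0],[0,0,0],255]]' --grip_force 30

```text
time_s: 3.75
tcp_pos: [0.5202, 0.1687, 0.2181]
eef_rot: [-180.0, -0.0, 12.2]
contact_force: [-2.1, 0.3, 5.9]
gripper_width: 0.0197
```

Call:
carry_out --plan '[[[0,0,-0.005],[0,0,0],255],[[0,0,-0.02],[0,0,0],255],[[0,0,-0.025],[0,0,0],255],[[0,0,-0.025],[0,0,0],255],[[0,0,-0.025],[0,0,0],255],[[0,0,0],[0,0,4],255],[[0,0,0],[0,0,0],255],[[0,0,0],[0,0,0],255]]'

```text
time_s: 4.42
tcp_pos: [0.5197, 0.1684, 0.3174]
eef_rot: [-180.0, 0.0, 8.3]
contact_force: [-0.0, 0.1, -1.8]
gripper_width: 0.0195
```

```bash
python3 - <<'E'
from h import *
np.set_printoptions(precision=4,suppress=True)
s=r.get_state(); print(s['time_s'],s['joints'],s['tcp_pos'],s['eef_rot'],s['contact_force'],s['gripper_width'])
yaw=np.radians(s['eef_rot'][2]); tx=np.array([np.cos(yaw),np.sin(yaw)]); ty=np.array([np.sin(yaw),-np.cos(yaw)])
O=np.array([.5755,.0008]);u=np.array([.141,-.990])
for x in (-.2,-.075,.09):
    d=O+x*u-s['tcp_pos'][:2]; print(x,O+x*u,"tool shift",d@tx,d@ty)
E
```

```text
4.4167 [ 38.4943  12.815  -22.5045  -0.0312 -54.7134  59.8316] [0.5197 0.1684 0.3174] [-179.9945    0.0412    8.3079] [-0.0451  0.0515 -1.809 ] 0.019516956061697024
-0.2 [0.5473 0.1988] tool shift 0.03172109739158681 -0.026140465137680924
-0.075 [0.5649 0.075 ] tool shift 0.03128016304603753 0.09885756965448259
0.09 [ 0.5882 -0.0883] tool shift 0.03069812970991246 0.2638549755801384
```

Call:
carry_out --plan '[[[0.0078,0.0247,0],[0,0,0],255],[[0.0078,0.0247,0],[0,0,0],255],[[0.0078,0.0247,0],[0,0,0],255],[[0.0078,0.0247,0],[0,0,0],255],[[0,0,0.015],[0,0,0],255],[[0,0,0.015],[0,0,0],255],[[0,0,0],[0,0,0],255],[[0,0,0],[0,0,0],255]]'

```text
time_s: 5.08
tcp_pos: [0.5646, 0.0749, 0.286]
eef_rot: [179.9, 0.2, 8.3]
contact_force: [-0.9, 0.2, -1.4]
gripper_width: 0.0198
```

```bash
python3 - <<'E'
from h import *
np.set_printoptions(precision=4,suppress=True)
s=r.get_state(); print(s['time_s'],s['joints'],s['tcp_pos'],s['eef_rot'],s['contact_force'])
a=r.capture("wrist"); b=r.capture("scene"); 
cv2.imwrite("pics/over.png",cv2.cvtColor(np.vstack([cv2.resize(a[60:340,60:560],(535,300)),cv2.resize(b[:280,60:560],(535,300))]),cv2.COLOR_RGB2BGR))
E
```

```text
5.0833 [ 27.2346  16.8453 -21.6533  -0.0108 -51.7418  71.0589] [0.5646 0.0749 0.286 ] [179.9299   0.2302   8.2866] [-0.9467  0.1545 -1.3677]
```

View pics/over.png

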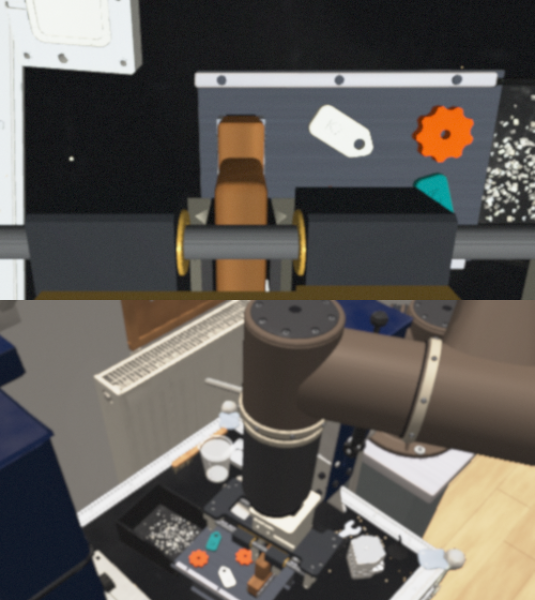

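The upper half shows the scraper between the fences at the rear end, behind all the pieces. The lower half shows the forearm joining the wrist on the robot's left, at a good height. I'll check its clearance to the column numerically before sweeping.

```bash
python3 - <<'E'
from h import *
np.set_printoptions(precision=3,suppress=True)
def pic(p):
    q=proj("scene",p); return np.array([(q[0]-60)*535/500, q[1]*300/280+300])
p=np.array([.5646,.0749]); j=np.radians(27.23); f=np.array([np.cos(j),np.sin(j)]); l=np.array([-np.sin(j),np.cos(j)])
for z in (.286,.35,.4,.45,.5,.55): print("axis",z,pic([*p,z]))
# forearm axis: start at wrist + off*l at height zw, going back along -f, rising slope phi=38.5deg
phi=np.radians(16.85+21.65)
for off in (.0,.1,.15,.192):
  for zw in (.4,.45,.5):
    print(off,zw,[pic([*(p+off*l-f*t*np.cos(phi)),zw+t*np.sin(phi)]).round() for t in (0,.1,.2)])
print("column corner",pic([.406,.063,.405]),pic([.275,.063,.405]))
E
```

```text
axis 0.286 [274.54  490.771]
axis 0.35 [278.082 457.084]
axis 0.4 [281.243 427.021]
axis 0.45 [284.825 392.957]
axis 0.5 [288.918 354.036]
axis 0.55 [293.639 309.139]
0.0 0.4 [array([281., 427.]), array([302., 343.]), array([323., 257.])]
0.0 0.45 [array([285., 393.]), array([307., 303.]), array([329., 211.])]
0.0 0.5 [array([289., 354.]), array([313., 257.]), array([337., 159.])]
0.1 0.4 [array([367., 446.]), array([388., 359.]), array([410., 271.])]
0.1 0.45 [array([376., 412.]), array([399., 319.]), array([423., 225.])]
0.1 0.5 [array([387., 373.]), array([412., 273.]), array([438., 172.])]
0.15 0.4 [array([411., 455.]), array([433., 368.]), array([456., 279.])]
0.15 0.45 [array([424., 422.]), array([448., 328.]), array([472., 232.])]
0.15 0.5 [array([439., 383.]), array([464., 282.]), array([491., 179.])]
0.192 0.4 [array([449., 464.]), array([472., 375.]), array([495., 285.])]
0.192 0.45 [array([465., 430.]), array([489., 335.]), array([514., 239.])]
0.192 0.5 [array([483., 392.]), array([509., 289.]), array([536., 185.])]
column corner [355.411 359.835] [411.408 319.286]
```

The arm's cross member sits at z≈0.5 and the forearm rises from it, so it clears the column (0.41) for the whole sweep. Lowering onto the plate.

Call:
carry_out --plan '[[[0,0,0.01],[0,0,0],255],[[0,0,0.006],[0,0,0],255],[[0,0,0.003],[0,0,0],255],[[0,0,0.001],[0,0,0],255],[[0,0,0],[0,0,0],255],[[0,0,0],[0,0,0],255]]'

```text
time_s: 5.68
tcp_pos: [0.5652, 0.0754, 0.2678]
eef_rot: [180.0, -0.0, 8.3]
contact_force: [0.0, 0.4, -0.4]
gripper_width: 0.0196
```

Call:
carry_out --plan '[[[0,0,0.001],[0,0,0],255],[[0,0,0.001],[0,0,0],255],[[0,0,0.001],[0,0,0],255],[[0,0,0],[0,0,0],255],[[0,0,0],[0,0,0],255]]'

```text
time_s: 6.1
tcp_pos: [0.5651, 0.0753, 0.2647]
eef_rot: [180.0, 0.0, 8.2]
contact_force: [-0.4, -0.1, -1.7]
gripper_width: 0.0195
```

Call:
carry_out --plan '[[[0,0,0.001],[0,0,0],255],[[0,0,0.0005],[0,0,0],255],[[0,0,0],[0,0,0],255],[[0,0,0],[0,0,0],255],[[0,0,0],[0,0,0],255]]'

```text
time_s: 6.52
tcp_pos: [0.5652, 0.0753, 0.2641]
eef_rot: [180.0, -0.0, 8.3]
contact_force: [-3.0, 0.4, 7.2]
gripper_width: 0.0197
```

Contact with the plate is about 7 N up. Starting the sweep.

Call:
carry_out --plan '[[[0,0.004,0],[0,0,0],255],[[0,0.008,0],[0,0,0],255],[[0,0.008,0],[0,0,0],255],[[0,0.008,0],[0,0,0],255],[[0,0.008,0],[0,0,0],255],[[0,0.008,0],[0,0,0],255],[[0,0.008,0],[0,0,0],255],[[0,0.008,0],[0,0,0],255],[[0,0.008,0],[0,0,0],255],[[0,0.008,0],[0,0,0],255],[[0,0.008,0],[0,0,0],255],[[0,0.006,0],[0,0,0],255]]'

```text
time_s: 7.52
tcp_pos: [0.5788, -0.0143, 0.2641]
eef_rot: [-180.0, -0.1, 8.2]
contact_force: [-0.1, 3.9, 6.1]
gripper_width: 0.0196
```

Call:
carry_out --plan '[[[0,0.006,0],[0,0,0],255],[[0,0.006,0],[0,0,0],255],[[0,0.006,0],[0,0,0],255],[[0,0.006,0],[0,0,0],255],[[0,0.006,0],[0,0,0],255],[[0,0.006,0],[0,0,0],255],[[0,0.008,0],[0,0,0],255],[[0,0.008,0],[0,0,0],255],[[0,0.008,0],[0,0,0],255],[[0,0.008,0],[0,0,0],255],[[0,0.004,0],[0,0,0],255],[[0,0,0],[0,0,0],255]]'

```text
time_s: 8.52
tcp_pos: [0.5884, -0.0861, 0.2633]
eef_rot: [180.0, -0.0, 8.2]
contact_force: [-0.1, 0.0, -0.6]
gripper_width: 0.0201
```

```bash
python3 - <<'E'
from h import *
np.set_printoptions(precision=4,suppress=True)
s=r.get_state(); print(s['time_s'],s['joints'],s['tcp_pos'],s['eef_rot'],s['contact_force'])
a=r.capture("wrist"); b=r.capture("scene"); 
cv2.imwrite("pics/swept.png",cv2.cvtColor(np.vstack([cv2.resize(a[0:340],(500,300)),cv2.resize(b[140:340,100:433],(500,300))]),cv2.COLOR_RGB2BGR))
E
```

```text
8.5167 [ 10.4921  20.3401 -19.9321   0.0083 -49.7061  87.6856] [ 0.5884 -0.0861  0.2633] [179.9945  -0.0219   8.1831] [-0.0812  0.0077 -0.594 ]
```

View pics/swept.png

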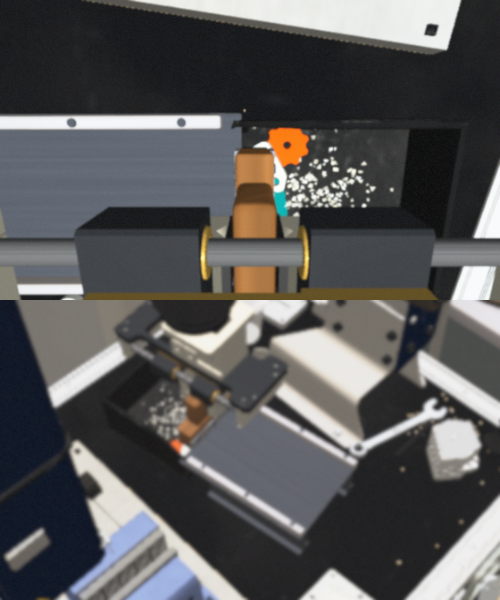

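The plate is bare. One orange disc, the white piece and the teal piece show just beyond the scraper, at or below the lip. I'll push a little farther, lift, back off and look.

Call:
carry_out --plan '[[[0,0.006,0],[0,0,0],255],[[0,0.006,0],[0,0,0],255],[[0,0,0],[0,0,0],255],[[0,0,-0.015],[0,0,0],255],[[0,0,-0.025],[0,0,0],255],[[0,0,-0.025],[0,0,0],255],[[0,-0.02,0],[0,0,0],255],[[0,-0.025,0],[0,0,0],255],[[0,-0.025,0],[0,0,0],255],[[0,-0.02,0],[0,0,0],255],[[0,0,0],[0,0,0],255],[[0,0,0],[0,0,0],255]]'

```text
time_s: 9.62
tcp_pos: [0.577, -0.0069, 0.3281]
eef_rot: [-180.0, 0.0, 8.3]
contact_force: [-0.5, -0.2, -1.1]
gripper_width: 0.0198
```

```bash
python3 - <<'E'
from h import *
np.set_printoptions(precision=4,suppress=True)
s=r.get_state(); print(s['time_s'],s['tcp_pos'],s['eef_rot'],s['contact_force'])
C=cal("wrist");M=np.hstack([C[0],C[1],C[2][:,None]]);np.save("pics/w2c.npy",M)
a=r.capture("wrist"); np.save("pics/w2.npy",a); b=r.capture("scene"); np.save("pics/s2.npy",b)
cv2.imwrite("pics/swept2.png",cv2.cvtColor(np.vstack([cv2.resize(a[0:300,60:560],(500,300)),cv2.resize(b[140:340,100:433],(500,300))]),cv2.COLOR_RGB2BGR))
E
```

```text
9.6167 [ 0.577  -0.0069  0.3281] [-179.9911    0.013     8.3413] [-0.5226 -0.1804 -1.0933]
```

View pics/swept2.png

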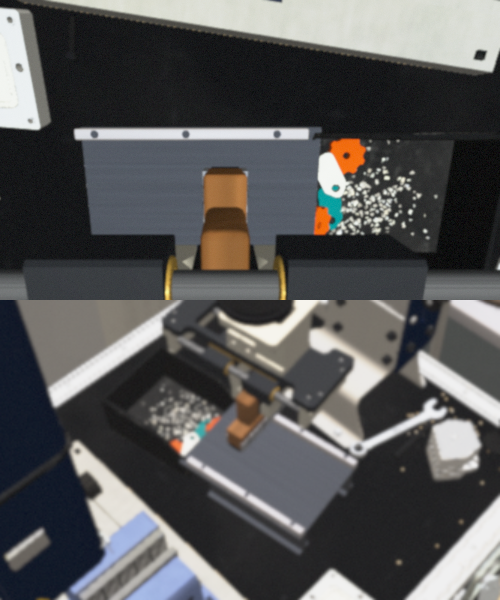

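All four pieces now lie below the plate's end, inside the tray: two orange discs, one white and one teal. The plate is bare. I'll check their heights by triangulation, then carry the scraper back.

```bash
python3 - <<'E'
from h import *
np.set_printoptions(precision=4,suppress=True)
M=np.load("pics/w2c.npy"); W=(M[:,:3],M[:,3:6],M[:,6]); a=np.load("pics/w2.npy"); b=np.load("pics/s2.npy")
def blobs(im,h0,h1,roi):
    h=cv2.cvtColor(im,cv2.COLOR_RGB2HSV); m=cv2.inRange(h,(h0,150,90),(h1,255,255)); k=np.zeros_like(m); k[roi]=m[roi]
    n,_,st,ce=cv2.connectedComponentsWithStats(k); return [(st[i,4],ce[i]) for i in range(1,n) if st[i,4]>12]
O=np.array([.5755,.0008]);u=np.array([.141,-.990]);v=np.array([.990,.141])
S=cal("scene")
for nm,h0,h1 in (("orange",3,14),("teal",80,100)):
    A=blobs(a,h0,h1,np.s_[100:260,300:560]); B=blobs(b,h0,h1,np.s_[180:260,180:260]); print(nm,A,B)
    for _,pa in A:
        for _,pb in B:
            X=cv2.triangulatePoints(W[0]@np.c_[W[1],W[2]],S[0]@np.c_[S[1],S[2]],pa.reshape(2,1),pb.reshape(2,1)).ravel();X=X[:3]/X[3]
            print(X,"tray x,y",(X[:2]-O)@u-.14,(X[:2]-O)@v,"reproj",np.linalg.norm(proj(0,X,W)-pa))
        for z in (.005,.03,.046): p=onz(0,pa,z,W)[:2]; print(z,"tray",(p-O)@u-.14,(p-O)@v)
E
```

```text
orange [(np.int32(935), array([408.1348, 153.5925])), (np.int32(58), array([302.569 , 180.7931])), (np.int32(71), array([302.5352, 202.0282])), (np.int32(378), array([381.2302, 221.1376])), (np.int32(63), array([304.9683, 239.127 ])), (np.int32(18), array([306.2222, 254.2222]))] [(np.int32(18), array([240.5556, 222.2222])), (np.int32(37), array([216.4595, 236.4324]))]
[ 0.6299 -0.0387  0.1398] tray x,y -0.09324980031629287 0.0483186898921253 reproj 47.0915854919328
[ 0.632  -0.0986  0.0285] tray x,y -0.03362706199326508 0.04192300258249383 reproj 2.949139951809423
0.005 tray -0.023067971503162102 0.040541459381433484
0.03 tray -0.03194797800682726 0.042764008963851026
0.046 tray -0.03763118216917298 0.04418644069659828
[ 0.6293 -0.0162  0.155 ] tray x,y -0.1156048149737355 0.05082436992548629 reproj 26.5903108572058
[ 0.657  -0.0276  0.1408] tray x,y -0.10041416678065425 0.07668779339462987 reproj 92.96561116979085
0.005 tray -0.1152087376249944 0.016062116262796414
0.03 tray -0.11649287378818338 0.02030268592661139
0.046 tray -0.11731472093262434 0.023016650511452887
[ 0.624  -0.019
[... 1401 characters left out ...]
31220028 -0.03772240324756435
teal [(np.int32(15), array([394.9333, 187.6   ])), (np.int32(447), array([390.8635, 206.5615]))] [(np.int32(14), array([233.3571, 226.4286]))]
[ 0.6031 -0.084   0.0476] tray x,y -0.05213200150773123 0.015355229831694673 reproj 9.09093552863719
0.005 tray -0.032057618679738276 0.01022200050891053
0.03 tray -0.04019653958976281 0.014944015725079881
0.046 tray -0.04540544897217853 0.01796610546342832
[ 0.5832 -0.1047  0.0054] tray x,y -0.03442400500865293 -0.007285979948949384 reproj 0.04747072358405454
0.005 tray -0.034271921033375216 -0.0073534671734592945
0.03 tray -0.042228300010216796 -0.0011825713010124239
0.046 tray -0.04732038255539543 0.0027668020573535282
```

Call:
carry_out --plan '[[[-0.0039,-0.0227,0],[0,0,0],255],[[-0.0039,-0.0227,0],[0,0,0],255],[[-0.0039,-0.0227,0],[0,0,0],255],[[-0.0039,-0.0227,0],[0,0,0],255],[[-0.0039,-0.0227,0],[0,0,0],255],[[-0.0039,-0.0227,0],[0,0,0],255],[[-0.0039,-0.0227,0],[0,0,0],255],[[-0.0039,-0.0227,0],[0,0,0],255],[[0,0,0],[0,0,-4],255],[[0,0,0],[0,0,0],255],[[0,0,0],[0,0,0],255]]'

```text
time_s: 10.63
tcp_pos: [0.5204, 0.1669, 0.328]
eef_rot: [180.0, 0.0, 12.1]
contact_force: [-0.1, -0.6, -1.4]
gripper_width: 0.0199
```

Orange 2 is at z≈0.018 and teal at z≈0.005. Orange 1 reads about 0.028, partly hidden, and I'll recheck it. Lowering the scraper.

Call:
carry_out --plan '[[[0,0,0.025],[0,0,0],255],[[0,0,0.025],[0,0,0],255],[[0,0,0.025],[0,0,0],255],[[0,0,0.018],[0,0,0],255],[[0,0,0.008],[0,0,0],255],[[0,0,0.004],[0,0,0],255],[[0,0,0.002],[0,0,0],255],[[0,0,0.001],[0,0,0],255],[[0,0,0],[0,0,0],255],[[0,0,0],[0,0,0],255]]'

```text
time_s: 11.47
tcp_pos: [0.5206, 0.1676, 0.2211]
eef_rot: [-180.0, -0.1, 12.2]
contact_force: [-0.4, -0.5, -1.6]
gripper_width: 0.02
```

Call:
carry_out --plan '[[[0,0,0.001],[0,0,0],255],[[0,0,0.001],[0,0,0],255],[[0,0,0.001],[0,0,0],255],[[0,0,0],[0,0,0],255],[[0,0,0],[0,0,0],255]]'

```text
time_s: 11.88
tcp_pos: [0.5204, 0.1676, 0.2181]
eef_rot: [-180.0, -0.1, 12.3]
contact_force: [-2.4, -0.4, 7.1]
gripper_width: 0.0198
```

Contact is 7 N, so it is standing on the bench. I'll release only partway, to keep clear of the rail, and go straight up.

Call:
carry_out --plan '[[[0,0,0],[0,0,0],128],[[0,0,0],[0,0,0],128],[[0,0,0],[0,0,0],128],[[0,0,0],[0,0,0],128],[[0,0,0],[0,0,0],128],[[0,0,-0.01],[0,0,0],128],[[0,0,-0.025],[0,0,0],128],[[0,0,-0.04],[0,0,0],128],[[0,0,-0.04],[0,0,0],128],[[0,0,-0.04],[0,0,0],128],[[0,0,-0.03],[0,0,0],128],[[0,0,0],[0,0,0],128]]'

```text
time_s: 12.88
tcp_pos: [0.5215, 0.1677, 0.4105]
eef_rot: [-179.8, -0.7, 12.3]
contact_force: [1.4, 1.0, 0.4]
gripper_width: 0.0437
```

Call:
carry_out --plan '[[[-0.025,-0.025,0],[0,0,0],0],[[-0.03,-0.025,0],[0,0,0],0],[[-0.03,-0.025,0],[0,0,0],0],[[-0.025,-0.025,0],[0,0,0],0],[[0,0,0],[0,0,0],0],[[0,0,0],[0,0,0],0],[[0,0,0],[0,0,0],0]]'

```text
time_s: 13.47
tcp_pos: [0.3915, 0.2419, 0.4028]
eef_rot: [-180.0, -0.0, 12.3]
contact_force: [1.6, 0.6, 0.8]
gripper_width: 0.0839
```

```bash
python3 - <<'E'
from h import *
np.set_printoptions(precision=4,suppress=True)
s=r.get_state(); print(s['time_s'],s['tcp_pos'],s['eef_rot'],s['contact_force'],s['gripper_width'])
a=r.capture("top"); np.save("pics/t3.npy",a); b=r.capture("scene"); np.save("pics/s3.npy",b)
a0=np.load("pics/top0.npy")
cv2.imwrite("pics/final.png",cv2.cvtColor(np.vstack([cv2.resize(a[130:310,150:400],None,fx=1.8,fy=1.65,interpolation=cv2.INTER_CUBIC),cv2.resize(b[110:350,130:430],(450,297),interpolation=cv2.INTER_CUBIC)]),cv2.COLOR_RGB2BGR))
E
```

```text
13.4667 [0.3915 0.2419 0.4028] [-179.97     -0.0486   12.3106] [1.5852 0.5516 0.8331] 0.08392789543137057
```

View pics/final.png

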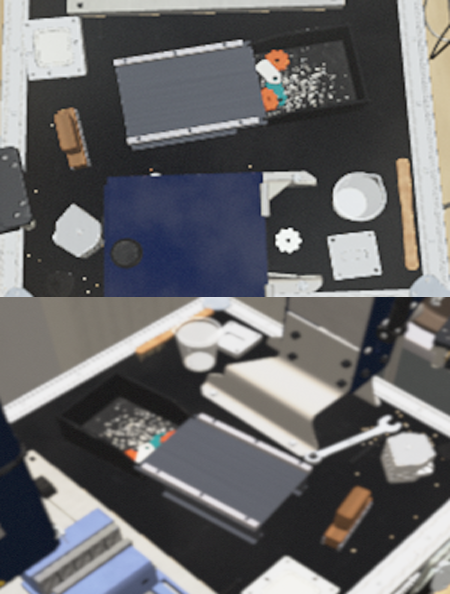

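The scraper stands upright at its old place. All four pieces are in the tray, the bystanders look as before and the arm is clear. One last height check on the discs with two unobstructed views.

```bash
python3 - <<'E'
from h import *
np.set_printoptions(precision=4,suppress=True)
M=np.load("pics/w2c.npy"); W=(M[:,:3],M[:,3:6],M[:,6]); a=np.load("pics/w2.npy"); b=np.load("pics/t3.npy"); T=cal("top")
def blobs(im,lo,hi,roi,mn):
    m=cv2.inRange(cv2.cvtColor(im,cv2.COLOR_RGB2HSV),lo,hi); k=np.zeros_like(m); k[roi]=m[roi]; k=cv2.morphologyEx(k,cv2.MORPH_OPEN,np.ones((3,3)))
    n,_,st,ce=cv2.connectedComponentsWithStats(k); return [ce[i] for i in range(1,n) if st[i,4]>mn]
O=np.array([.5755,.0008]);u=np.array([.141,-.990]);v=np.array([.990,.141])
for nm,lo,hi in (("orange",(3,150,90),(14,255,255)),("teal",(80,130,60),(100,255,255)),("white",(0,0,200),(179,40,255))):
    for pa in blobs(a,lo,hi,np.s_[145:260,370:440],100):
        for pb in blobs(b,lo,hi,np.s_[155:202,288:326],25):
            X=cv2.triangulatePoints(W[0]@np.c_[W[1],W[2]],T[0]@np.c_[T[1],T[2]],pa.reshape(2,1),pb.reshape(2,1)).ravel();X=X[:3]/X[3]
            print(nm,pa,pb,X,"tray",(X[:2]-O)@u-.14,(X[:2]-O)@v,"err",np.linalg.norm(proj(0,X,W)-pa))
E
```

```text
orange [408.68  156.596] [304.2727 165.1477] [ 0.631  -0.1063  0.0186] tray -0.026149807515920456 0.0398108858892142 err 1.4859963201615614
orange [408.68  156.596] [299.1818 190.1169] [ 0.6064 -0.1116 -0.0601] tray -0.024329561104184314 0.014709779959097512 err 29.40285024569779
orange [381.262  221.1444] [304.2727 165.1477] [ 0.5996 -0.0884  0.0984] tray -0.04832743206343368 0.01129725611607406 err 34.59395201597544
orange [381.262  221.1444] [299.1818 190.1169] [ 0.5706 -0.0931  0.0181] tray -0.0477240667075 -0.01805476990217401 err 2.323688340805022
teal [390.8596 206.6574] [302.9032 183.3871] [ 0.586  -0.1011  0.0179] tray -0.03761560326190047 -0.003973533900491097 err 0.9485184461364018
white [390.5048 175.2852] [298.1573 172.1685] [ 0.6129 -0.0914  0.0242] tray -0.043426823818260615 0.024057064040259687 err 0.697898657955668
```

All four are inside the tray, at about 18–24 mm (limit 42 mm), and the arm is clear. Handing in.

```bash
python3 -c "
from plant import r
print(r.close_job()); print(r.get_state()['time_s'])"
```

```text
the job is handed in; nothing more can be done
None
the job is handed in; nothing more can be done
```

I swept all four mouldings into the tray in one pass with the scraper, stood it back upright in its old place, and handed the job in at about 13.6 s. No verdict was reported.

**Last checks:**
- **Pieces:** triangulation put all four inside the tray, at 18–24 mm against the 42 mm limit. The height readings disagree: an earlier pair of views, partly hidden, gave about 28 mm for one disc and 5 mm for the teal piece. All readings are under the limit.
- **Scraper:** it touched the bench with about 7 N just before release. In the final pictures it looks upright and in place; I did not measure its tilt.
- **Surroundings:** the beaker, brush, mould plate and white look-alike disc looked unmoved in the final picture. I did not measure them. The bolt could not be seen clearly in the images, but the arm stayed well clear of where it was said to lie.

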